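# Hang the used-picks pail on the double hook

### The arm

A 7-joint arm with a two-finger parallel gripper is mounted at the origin on a cart in front of the work surface, level with it; the furniture and walls round the work are solid. World frame = base frame: x ahead of the robot, y to its left, z up, the work surface at z = 0. Lengths are in m, angles in rad, forces in N, time in s.
With the tool pointing down it reaches from about 0.4 to 0.85 m from the base axis. Payload 6.9 kg.
Tool frame: the origin (TCP) lies midway between the tips of the shut fingers; the grasp point (between the pads) lies behind it (ctrl.pinch_z is the z of the grasp point in the tool frame, in m); z points along the fingers, y is the line along which they close (so a half turn about z gives the same grasp; the last joint's range is limited). The gripper opens to 85 mm and grips with 20 to 120 N. Pads are 22 mm wide; open, the fingers measure 114 mm over their backs; the gripper's body (76 mm by 85 mm) begins 54 mm behind the grasp point. The pads swing forward as they close: fully open they stand 13 mm farther back than shut.
Start: joints at [1.383, 0.507, -0.238, 1.5, 0.126, 1.149, -0.155], TCP at [0.181, -0.598, 0.231] pointing down, gripper open.
Joint ranges: [-3.08, 3.08], [-0.24, 2.05], [-1.43, 1.35], [0, 2.5], [-1.52, 4.66], [0.17, 1.96], [-2.89, 2.89]. Speed limits (rad/s): [2.39, 2.39, 3.14, 3.14, 3.14, 3.14, 3.14].

### API

Orientations are given as a unit quaternion [w, x, y, z].
In Python, from station import ctrl, get_state, vision, ticket, models gives the robot as it stands. Calls block until the motion is done:
- ctrl.movep(position, orientation): joint-space move of the TCP to a pose.
- ctrl.movel(position, frame=None, max_speed=0.15): straight line of the TCP; frame=None keeps the orientation; max_speed is the mean speed in m/s.
- ctrl.set_joints(angles): joint-space move.
- ctrl.ungrasp() and ctrl.close_gripper(force=None): open the fingers fully, or close them until they stop; force is the grip in N (None keeps the last).
- ctrl.pause(seconds).
- ctrl.ik(position, orientation): joint angles nearest the present ones, or None.
- get_state(): the state.
- vision.grab_frame(name): name is "side" or "top" or "wrist"; returns (picture, depth): 420x560x3 uint8, blue, green, red; 420x560 float32, m along the optical axis (not along the pixel's ray), 0 where there is no reading.
- vision.camera_info(name): a dict with "mtx" (3x3 intrinsics, pixels), "dist_coeffs" ([k1, k2, p1, p2, k3] as OpenCV has them; the pictures are not rectified), "R" (3x3) and "t" (3): a world point X has camera coordinates R X + t; the wrist camera has in their place "hand_eye" (4x4, takes a point from camera to tool coordinates, whose origin is the TCP and whose axes are the flange's). Camera axes: x right, y down, z forward; pixel columns grow to the right and rows downward; lengths in m; the calibration is good to about 2 mm. A picture is of the moment at which its call begins: read the wrist's pose just before it. camera_info takes no time and is no camera call.
A pose or a line that the arm cannot do raises ctrl.Unreachable and nothing moves.
- ticket.close_job(): hands the job in; it is judged then, once.
Trained networks look in the newest picture that a camera, given by its name, has taken for a name from the list of things; names that differ only in an ending like _2 or _b are one class to them, and where a whole thing is asked for, a point or a joint stands for the part that bears it (a point fixed in the world has none). Each returns a list of dicts, best first, with "p" (0 to 1); they miss things now and then, are a little off and sometimes report something else, mostly with a low value. They report only what shows in the picture. A call takes as long as a camera call. They do not tell look-alikes from the thing itself.
- models.recognise(camera, target): "point" ([column, row] in pixels, amid what is visible of it).
- models.masks_of(camera, target): "mask" (420x560 bool, what is visible of it) and "point" ([column, row] in pixels, amid what is visible of it).
The state is a dict: "time": time; "qpos": joint angles; "qd": joint speeds; "tau": joint torques, N m; "tcp_pos": TCP position; "eef_rot": TCP orientation; "contact_force": force on the tool from outside, world axes, zero at the start; "wrist_torque": the same for the moment, N m; "width": finger opening in m; "gripper_force": force on a finger pad.
Only numpy, scipy, OpenCV 4.12 (cv2) and the standard library are available. Lean on these libraries where they do the work, as an engineer would, in place of code of your own. Each camera call takes 0.05 s, during which the arm holds its last target. There are 200 camera calls.

### The job

Visitors at the tasting table need the red pail for their used picks. Lift its folded bail (the swing handle) upright while the pail stays standing on the table, then carry the pail by the bail and hang it on the double hook of the stand, the bail's bar lying across both prongs and the pail hanging clear and upright. Keep it from tipping on the way and leave the blue pail where it is.

Things in the scene. Friction and masses are not known exactly. Their poses are not given: they have to be found in the camera images.
- pail_red: Red painted steel pail, loose, open, empty, about 0.37 kg: 85 mm high, 96 mm across the rim, 80 mm at the foot. Origin at the centre of its underside, z up. Its bail is folded to its own -x side (the robot's side) and pivots on the line through the pail's y = +-56 mm, 75 mm above the underside. Beside it, left or right, stands a blue pail of the same shape.
- pail_red_bail (a joint): Swing angle of the red pail's bail in rad: 0 = level towards the pail's -x side, 1.57 = upright, 3.0 = over to the far side. It starts folded down at 0.3 to 0.65. The ears rub lightly, so it stays where it is left; a newton or so at the bar moves it.
- pail_red_grip (a point): Centre of the wooden grip amid the bail's bar, 75 mm from the pivot line (upright: 150 mm above the pail's underside). Cylinder 12 mm across, 32 mm long along the pail's y; beyond it 6 mm bare wire, straight to 48 mm either side, then bent into arms at 56 mm. Folded, about 20 mm is free between grip and rim and nothing is under it down to the table.
- hook_seat (a point): Midway between the 2 prongs of the fixed steel stand, where the bar's centre line lies when hung; 197 mm above the table. Site z up; prongs point to point -x (robot's side), the bar goes along point y. Prongs: 8 mm rods at y = +-32 mm; black upturned tips 28 mm in front of the seat, tops 18 mm above it; they run back, rising 10 mm, to a post 110 mm behind. Base plate 12 mm thick below.
- pail_blue: The blue pail, otherwise the same as the red one, also with its bail folded towards its -x side; to be left alone. Origin at the centre of its underside.
Things that resemble listed ones, but are neither listed nor needed, are in the scene too. Leave any yellow look-alike of the pail_red alone.

How it is judged:
By the outcome, as a careful person would: the job done as asked, in the order asked, and still so for the second after the job is handed in, with the robot touching nothing.
It also fails if it takes over 61 s, if anything falls off the work surface, if the arm or the gripper's body presses on something with over 40 N, if the wrist force passes 120 N, or if a joint passes its speed limit or range.

## Working session

There is one attempt and no reset: what is moved stays moved. The work goes in short steps, each a Python script; the robot and the scene stay as the last script left them, time stands still between calls to the robot, and variables do not carry over. Pictures are saved under pics/ and viewed, at most 10 in all, crops included, and the job is handed in when it is done.

```bash
ls; mkdir -p pics; python3 - <<'E'
from station import ctrl,get_state,vision,models
import cv2,numpy as np
for n in("side","top"):
    im,d=vision.grab_frame(n); cv2.imwrite(f"pics/{n}0.png",im); np.save(f"pics/{n}0.npy",d)
    c=vision.camera_info(n);print(n,c["R"],c["t"],c["mtx"],c["dist_coeffs"])
    for t in("pail_red","pail_red_grip","hook_seat","pail_blue"):
        try: print(t,[(r["point"],round(r["p"],2)) for r in models.recognise(n,t)])
        except Exception as e: print(t,e)
print(vision.camera_info("wrist"),ctrl.pinch_z,get_state()["time"],get_state()["eef_rot"])
E
```

```text
pics
side [[-0.83848999 -0.54489236  0.00518123]
 [-0.24045364  0.36144834 -0.90085356]
 [ 0.48899548 -0.75660254 -0.43409217]] [0.46165765 0.22084699 1.14842912] [[540.0682645    0.         280.41029729]
 [  0.         540.0682645  209.27381823]
 [  0.           0.           1.        ]] [-0.14173339  0.          0.          0.          0.        ]
pail_red [([242.0, 228.2], 0.74), ([293.5, 267.6], 0.69)]
pail_red_grip [([269.0, 218.5], 0.73), ([298.2, 247.3], 0.71)]
hook_seat [([298.3, 203.9], 0.86)]
pail_blue [([182.4, 260.6], 0.97)]
top [[ 4.94409607e-04 -9.99996599e-01 -2.56081781e-03]
 [-9.86624539e-01 -7.03599184e-05 -1.63009242e-01]
 [ 1.63008508e-01  2.60715903e-03 -9.86621219e-01]] [0.02411891 0.55286591 1.10859578] [[472.81747955   0.         274.83378636]
 [  0.         472.81747955 209.52230062]
 [  0.           0.           1.        ]] [-0.15960929  0.          0.          0.          0.        ]
pail_red [([258.3, 180.0], 0.91), ([212.9, 271.2], 0.67)]
pail_red_grip [([242.9, 262.6], 0.72), ([271.4, 198.3], 0.6), ([174.5, 172.4], 0.38)]
hook_seat [([372.2, 183.0], 0.85), ([257.0, 179.2], 0.65), ([274.7, 195.6], 0.35)]
pail_blue [([175.1, 170.9], 0.72)]
{'mtx': array([[368.97799384,   0.        , 282.7711566 ],
       [  0.        , 368.97799384, 209.30105072],
       [  0.        ,   0.        ,   1.        ]]), 'dist_coeffs': array([-0.04773752,  0.        ,  0.        ,  0.        ,  0.        ]), 'hand_eye': array([[-6.43210211e-04, -9.58658707e-01, -2.84557672e-01,
         7.16431093e-02],
       [ 9.99999529e-01, -4.09657457e-04, -8.80272239e-04,
         1.55377449e-03],
       [ 7.27309475e-04, -2.84558104e-01,  9.58658519e-01,
        -1.42412486e-01],
       [ 0.00000000e+00,  0.00000000e+00,  0.00000000e+00,
         1.00000000e+00]])} -0.0187 0.5 [-5.47570324e-05  9.89235270e-01  1.46333788e-01 -3.24120403e-06]
```

View pics/side0.png

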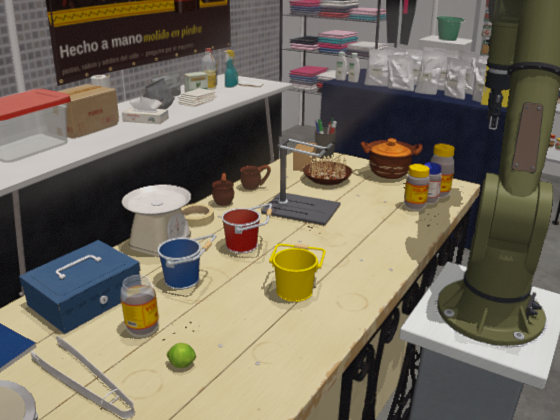

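View pics/top0.png

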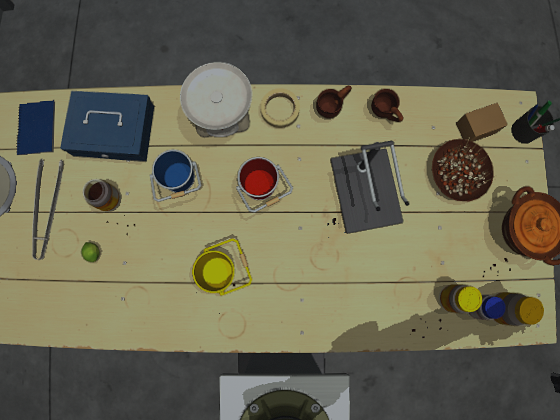

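Candidates for pail_red: the red pail at top (258,180) / side (242,228), and the yellow look-alike at top (213,271) / side (294,268). The blue pail is at top (175,171). Only the first is red, so I'll confirm it in a crop and measure.

```bash
cat > h.py <<'E'
import cv2,numpy as np
from station import ctrl,get_state,vision,models
from scipy.spatial.transform import Rotation as Ro
def cloud(n,d,Rw=None,tw=None):
    c=vision.camera_info(n); h,w=d.shape
    u,v=np.meshgrid(np.arange(w),np.arange(h))
    p=cv2.undistortPoints(np.stack([u,v],-1).reshape(-1,1,2).astype(np.float64),c["mtx"],c["dist_coeffs"]).reshape(h,w,2)
    P=np.dstack([p,np.ones((h,w))])*d[...,None]
    if n!="wrist": return (P-c["t"])@c["R"]
    H=c["hand_eye"]; return (P@H[:3,:3].T+H[:3,3])@Rw.T+tw
def q2R(q): return Ro.from_quat(q,scalar_first=True).as_matrix()
def circ(P):
    A=np.c_[2*P[:,:2],np.ones(len(P))]; s=np.linalg.lstsq(A,(P[:,:2]**2).sum(1),rcond=None)[0]
    return s[0],s[1],np.sqrt(s[2]+s[0]**2+s[1]**2)
E
python3 - <<'E'
from h import *
T=cv2.imread("pics/top0.png");S=cv2.imread("pics/side0.png")
cv2.imwrite("pics/crop1.png",np.hstack([cv2.resize(T[135:235,225:425],None,fx=4,fy=4,interpolation=2)[:, :400],cv2.resize(S[130:270,190:330],(400,400),interpolation=2)]))
for n,I in(("top",T),("side",S)):
    W=cloud(n,np.load(f"pics/{n}0.npy")); np.save(f"pics/{n}W.npy",W)
    hsv=cv2.cvtColor(I,cv2.COLOR_BGR2HSV)
    for nm,(cx,cy) in dict(red=((258,180) if n=="top" else (242,228)),blue=((175,171) if n=="top" else (182,261))).items():
        m=np.zeros(I.shape[:2],bool); m[cy-40:cy+40,cx-40:cx+40]=1
        m&=(W[...,2]>.079)&(W[...,2]<.095)
        P=W[m]; print(n,nm,len(P),circ(P),P.mean(0))
    # stand high points
    m=(W[...,2]>.17)&(W[...,2]<.26)&(W[...,0]>.3)&(W[...,0]<.9)&(W[...,1]<-.05)&(W[...,1]>-.4)
    P=W[m];i=np.argsort(P[:,0]);vv,uu=np.nonzero(m); print(n,len(P)); print(np.round(np.c_[uu,vv,P*1000][i[::max(1,len(i)//25)]]).astype(int).tolist())
E
```

```text
top red 397 (np.float64(0.618979362893587), np.float64(0.06236096027339194), np.float64(0.05206872941564952)) [0.62206809 0.06276956 0.08551036]
top blue 448 (np.float64(0.6705625932825573), np.float64(0.2933960939394194), np.float64(0.06534831815271702)) [0.65598786 0.28901712 0.0846179 ]
top 691
[[379, 210, 524, -195, 213], [405, 204, 537, -251, 212], [374, 202, 544, -188, 197], [405, 198, 552, -254, 203], [372, 195, 560, -185, 193], [400, 192, 567, -247, 192], [371, 188, 575, -183, 195], [369, 185, 582, -179, 193], [371, 181, 590, -183, 198], [371, 178, 597, -184, 195], [369, 174, 605, -179, 199], [369, 171, 612, -179, 198], [398, 168, 620, -244, 194], [368, 164, 627, -178, 198], [394, 161, 635, -236, 195], [364, 157, 643, -169, 200], [365, 153, 651, -171, 202], [391, 150, 659, -229, 200], [369, 149, 660, -181, 201], [372, 148, 662, -187, 203], [362, 147, 664, -165, 203], [376, 146, 666, -195, 206], [378, 145, 668, -199, 208], [378, 144, 670, -200, 207], [387, 143, 672, -219, 208], [393, 142, 676, -234, 204]]
side red 384 (np.float64(0.5464379387789213), np.float64(0.1101871263627
[... 287 characters left out ...]
 [333, 141, 540, -253, 212], [331, 144, 546, -253, 202], [317, 155, 551, -183, 189], [326, 147, 557, -244, 194], [323, 148, 568, -248, 188], [309, 153, 575, -180, 192], [318, 146, 582, -242, 193], [316, 146, 589, -245, 190], [302, 152, 597, -179, 190], [312, 145, 603, -245, 190], [298, 150, 609, -178, 194], [306, 145, 617, -236, 190], [304, 144, 624, -236, 192], [301, 143, 630, -229, 196], [300, 141, 639, -238, 198], [297, 141, 646, -232, 198], [294, 142, 653, -228, 195], [280, 147, 661, -166, 196], [286, 150, 664, -202, 176], [284, 149, 665, -193, 182], [287, 141, 666, -210, 200], [281, 143, 668, -182, 202], [283, 141, 670, -195, 204], [283, 140, 672, -199, 206], [280, 152, 677, -191, 170]]
```

View pics/crop1.png

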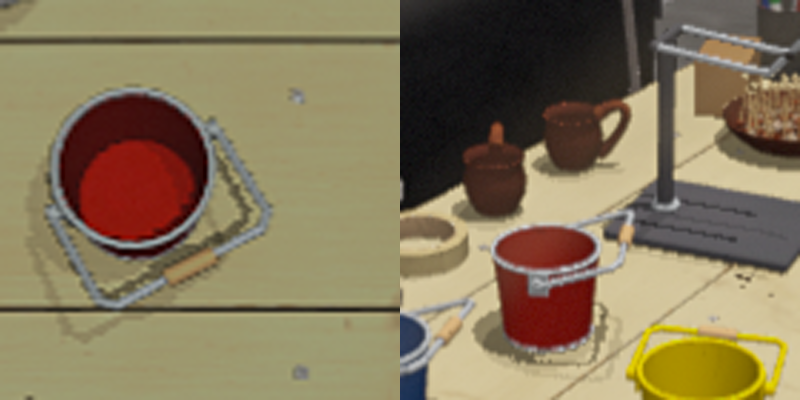

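The crop confirms it: red pail with its bail folded towards the robot and slightly right, wooden grip at about top px (272,202). The stand's prong tips are at about top px (379,210) and (405,204). Next I'll turn these into positions and check which tool orientations are reachable.

```bash
cat >> h.py <<'E'
def onplane(n,px,z):
    c=vision.camera_info(n); r=cv2.undistortPoints(np.array([[px]],float),c["mtx"],c["dist_coeffs"])[0,0]
    C=-c["R"].T@c["t"]; d=c["R"].T@np.r_[r,1]; return C+d*(z-C[2])/d[2]
def Rtool(yaw,a,s):
    """tool z points ahead(yaw)/down at a below horizontal; y (closing) in that vertical plane; s=+-1 flips"""
    f=np.array([np.cos(yaw),np.sin(yaw),0]); z=f*np.cos(a)-np.array([0,0,np.sin(a)])
    y=s*(f*np.sin(a)+np.array([0,0,np.cos(a)])); return np.c_[np.cross(y,z),y,z]
def R2q(R): return Ro.from_matrix(R).as_quat(scalar_first=True)
E
python3 - <<'E'
from h import *
c=onplane("top",(258.1,177),.085); print("rim",c)
eL,eR=onplane("top",(238,188),.075),onplane("top",(278,166),.075); print("ears",eL,eR,np.linalg.norm(eL-eR),(eL+eR)/2)
for z in(.1,.11,.12):
    g=onplane("top",(272.5,201.7),z); b1,b2=onplane("top",(252.5,211),z),onplane("top",(291,189),z)
    print("grip",z,g,"bar",np.linalg.norm(b1-b2),"yaw",np.arctan2(*( (b1-b2)[:2]*[-1,1])), "dist",np.linalg.norm((g-c)[:2]))
W=np.load("pics/topW.npy")
for (u,v) in((272,202),(273,201),(271,203)): print(W[v,u])
m=(W[...,2]>.185)&(W[...,2]<.23)&(W[...,0]>.5)&(W[...,0]<.65)&(W[...,1]<-.14)&(W[...,1]>-.28)
P=W[m]; 
for nm,s in(("A",P[:,1]>-.215),("B",P[:,1]<=-.215)):
    Q=P[s]; k=np.polyfit(Q[:,0],Q[:,1],1); print(nm,k,np.arctan(k[0]),Q[:,0].min())
yaw=.5;c=c.copy();c[2]=0
for s in(1,-1):
  for nm,p,y in(("grip",c+[-.06,-.03,.11],yaw),("up",c+[0,0,.14],yaw),("seat",np.array([.553,-.218,.19]),.2),("off",np.array([.43,-.24,.22]),.2),("look",np.array([.52,0,.35]),.4)):
    print(s,nm,[(round(a,2),None if (q:=ctrl.ik(p,R2q(Rtool(y,a,s)))) is None else np.round(q,2).tolist()) for a in((.6,.9,1.2,1.57) if nm=="grip" else (1.57,))])
E
```

```text
rim [0.62494262 0.06412691 0.085     ]
ears [0.60029043 0.11258311 0.075     ] [0.65459772 0.0165971  0.075     ] 0.1102841545999641 [0.62744408 0.0645901  0.075     ]
grip 0.1 [0.56231103 0.02957896 0.1       ] bar 0.10379276006752812 yaw 0.5268410175963965 dist 0.0715281624586914
grip 0.11 [0.56048841 0.02950228 0.11      ] bar 0.10283521647078021 yaw 0.5268410175963966 dist 0.07316564111503725
grip 0.12 [0.55866579 0.0294256  0.12      ] bar 0.10187767287403227 yaw 0.5268410175963967 dist 0.07481176172348172
[0.56062996 0.03069627 0.10534466]
[0.56309949 0.02838457 0.10473272]
[0.55860467 0.03303043 0.10350505]
A [ 0.1797893  -0.28716059] 0.1778888390397124 0.5242075508352255
B [ 0.18596201 -0.35525885] 0.18386178131504363 0.5347960912396756
1 grip [(0.6, None), (0.9, [0.89, 0.76, -1.22, 2.36, 2.09, 0.45, -1.48]), (1.2, [0.38, 0.48, -0.52, 2.13, 0.29, 0.26, 0.17]), (1.57, [0.4, 0.65, -0.82, 1.82, 0.58, 0.94, -0.18])]
1 up [(1.57, [0.35, 0.71, -0.87, 1.61, 0.59, 1.1, -0.18])]
1 seat [(1.57, [0.79, 0.57, -0.74, 1.64, 0.42, 1.09, 0.13])]
1 off [(1.57, [1.0, 0.38, -0.75, 1.85, 0.3, 1.03, 0.33])]
1 look [(1.57, [0.65, 0.39, -1.04, 1.55, 0.34, 1.4, -0.02])]
-1 grip [(0.6, None), (0.9, [0.89, 0.76, -1.22, 2.36, 2.09, 0.45, 1.66]), (1.2, [0.13, 0.44, -0.16, 2.13, -0.4, 0.26, -2.28]), (1.57, [-0.02, 0.54, -0.13, 1.82, 0.1, 0.79, -2.84])]
-1 up [(1.57, [-0.04, 0.59, -0.17, 1.62, 0.11, 0.94, -2.89])]
-1 seat [(1.57, [0.3, 0.49, 0.05, 1.65, -0.03, 1.0, -2.58])]
-1 off [(1.57, [0.45, 0.31, 0.01, 1.86, -0.0, 0.97, -2.48])]
-1 look [(1.57, [-0.77, 0.44, 1.15, 1.57, -0.41, 1.4, -2.33])]
```

```bash
python3 - <<'E'
from h import *
q=R2q(Rtool(.35,np.pi/2,1))
s=get_state(); ctrl.movel([.2,-.55,.36]); 
def look(p,n):
    ctrl.movep(p,q); ctrl.pause(.2); s=get_state(); im,d=vision.grab_frame("wrist")
    cv2.imwrite(f"pics/{n}.png",im); W=cloud("wrist",d,q2R(s["eef_rot"]),np.array(s["tcp_pos"])); np.save(f"pics/{n}W.npy",W); print(n,s["time"],s["tcp_pos"])
look([.53,-.2,.36],"w_hook"); look([.58,.05,.30],"w_pail")
A,B=cv2.imread("pics/w_hook.png"),cv2.imread("pics/w_pail.png")
cv2.imwrite("pics/w.png",cv2.resize(np.hstack([A,B]),(800,300),interpolation=cv2.INTER_AREA))
E
```

```text
w_hook 3.525 [ 0.52969205 -0.20102115  0.35987543]
w_pail 4.8 [0.58032645 0.04808378 0.30018138]
```

View pics/w.png

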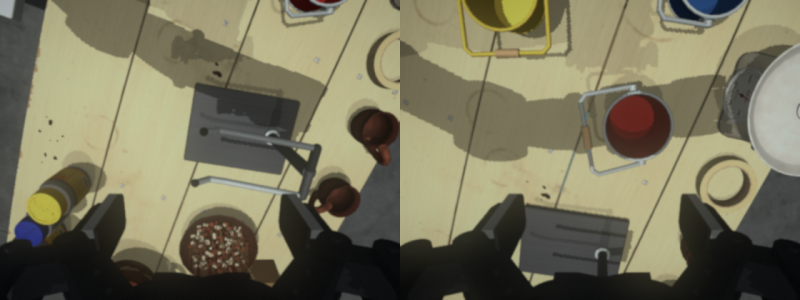

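Left half (hook view): prong tips at about full-res px (284,183) and (276,255). Right half (pail view): red rim centre about (333,176), grip about (263,193).

```bash
python3 - <<'E'
from h import *
from scipy.optimize import least_squares
W=np.load("pics/w_pailW.npy"); c0=np.array([.625,.064])
r=np.linalg.norm(W[...,:2]-c0,axis=-1)
P=W[(W[...,2]>.081)&(W[...,2]<.091)&(r<.053)&(r>.04)]
f=least_squares(lambda x:np.linalg.norm(P[:,:2]-x[:2],axis=1)-x[2],[*c0,.047],loss="soft_l1",f_scale=.002).x
print("rim",f,len(P),P[:,2].mean()); c=f[:2]
yaw=.527
for _ in range(3):
    F=np.array([np.cos(yaw),np.sin(yaw)]);L=np.array([-F[1],F[0]])
    u,v=(W[...,:2]-c)@F,(W[...,:2]-c)@L
    m=(u<-.06)&(u>-.09)&(abs(v)<.045)&(W[...,2]>.085)&(W[...,2]<.125)
    k=np.polyfit(v[m],u[m],1); yaw-=k[0]
    g=m&(abs(v)<.015); print("bar yaw",yaw,"u",k[1],m.sum(),"grip u,z top",u[g].mean(),np.percentile(W[g][:,2],[10,50,90]))
    w=m&(abs(v)>.02); print(" wire z",np.percentile(W[w][:,2],[10,50,90]),"v range of bar",v[(u<-.06)&(u>-.085)&(W[...,2]>.085)&(W[...,2]<.125)&(abs(v)<.07)].min(),v[(u<-.06)&(u>-.085)&(W[...,2]>.085)&(W[...,2]<.125)&(abs(v)<.07)].max())
W=np.load("pics/w_hookW.npy")
m=(W[...,2]>.185)&(W[...,2]<.23)&(W[...,0]>.5)&(W[...,0]<.65)&(W[...,1]<-.14)&(W[...,1]>-.28)
P=W[m]; t0=P[:,1]+.215-.18*(P[:,0]-.53)
for nm,s in(("A",t0>0),("B",t0<=0)):
    Q=P[s]; s2=Q[:,0]<.62; k=np.polyfit(Q[s2,0],Q[s2,1],1); T=Q[Q[:,2]>.207]; T=T[T[:,0]<.56]
    print(nm,len(Q),k,np.arctan(k[0]),Q[:,0].min(),"tip",len(T),T.mean(0),Q[:,2].max())
E
```

```text
rim [0.62650749 0.06217002 0.04694259] 1682 0.0853882736841949
bar yaw 0.49777233717685 u -0.07088806522279968 768 grip u,z top -0.07080065928568953 [0.10033733 0.10296259 0.1043737 ]
 wire z [0.09895333 0.10038967 0.1015232 ] v range of bar -0.05747082565582591 0.06002532101300665
bar yaw 0.49710740034334805 u -0.07086198545659028 771 grip u,z top -0.07075661125278541 [0.10033733 0.10299091 0.10430199]
 wire z [0.09894364 0.10039189 0.10152034] v range of bar -0.05929497817553263 0.0581822408437463
bar yaw 0.49714190184512924 u -0.07086143126639864 770 grip u,z top -0.07075574578653028 [0.10027594 0.10298642 0.10430164]
 wire z [0.09894203 0.10038967 0.1015232 ] v range of bar -0.05933589468489452 0.058139726053862216
A 1418 [ 0.18183706 -0.29085479] 0.17987177264847964 0.5234149175849908 tip 144 [ 0.52916519 -0.19485186  0.21224072] 0.21569666150331357
B 1156 [ 0.17562833 -0.35178775] 0.1738552563183667 0.535034991913934 tip 127 [ 0.54072128 -0.25710224  0.21190942] 0.2156909774099745
```

```bash
cat >> h.py <<'E'
PC=np.array([.6265,.0622]);PY=.497
def pw(u,z): return np.r_[PC+u*np.array([np.cos(PY),np.sin(PY)]),z]
def push(th,a,clear=0,e=.015,h=.0145):
    u,z=-.075*np.cos(th),.075+.075*np.sin(th); k=.006+h+clear
    return pw(u-k*np.sin(a)+e*np.cos(a),z-k*np.cos(a)-e*np.sin(a)),R2q(Rtool(PY,a,1))
E
python3 - <<'E'
from h import *
ths=np.linspace(.32,1.5,7); As=np.interp(ths,[.32,1.5],[1.17,np.pi/2])
pre=push(.32,As[0],.02,e=-.07); ent=push(.32,As[0],.02)
seq=[ent]+[push(t,a) for t,a in zip(ths,As)]
print([ctrl.ik(*p) is not None for p in [pre]+seq])
ctrl.close_gripper(20); ctrl.movep(*pre)
print(np.round(pre[0],3),np.round(get_state()["tcp_pos"],3)); f0=np.array(get_state()["contact_force"])
for p in seq:
    ctrl.movel(p[0],p[1],max_speed=.06); s=get_state(); print(round(s["time"],2),np.round(s["tcp_pos"],3),np.round(s["contact_force"]-f0,1))
im,d=vision.grab_frame("side"); cv2.imwrite("pics/s1.png",cv2.resize(im[100:310,140:420],(800,600)))
E
```

```text
[True, True, True, True, True, True, True, True, True]
[ 0.507 -0.003  0.147] [ 0.509 -0.002  0.148]Traceback (most recent call last):
  File "<stdin>", line 9, in <module>
station.Unreachable: the arm cannot follow that straight line within its joint ranges
```

```bash
python3 - <<'E'
from h import *
print(np.round(get_state()["qpos"],2),get_state()["time"])
for a in (1.17,1.25,1.3,1.35):
    for e in(-.07,-.04,-.01,.015):
        q=ctrl.ik(*push(.32,a,.02,e=e)); print(a,e,None if q is None else np.round(q,2))
    q=ctrl.ik(*push(.32,a)); print(a,"c",None if q is None else np.round(q,2))
E
```

```text
[ 0.77  0.41 -0.9   2.23  0.47  0.31  0.05] 6.5833
1.17 -0.07 [ 0.77  0.41 -0.9   2.23  0.47  0.31  0.05]
1.17 -0.04 [ 0.65  0.45 -0.76  2.25  0.55  0.23 -0.03]
1.17 -0.01 [ 0.66  0.54 -0.83  2.26  1.05  0.25 -0.52]
1.17 0.015 [ 0.63  0.6  -0.84  2.26  1.32  0.26 -0.79]
1.17 c [ 0.61  0.6  -0.84  2.22  1.19  0.28 -0.67]
1.25 -0.07 [ 0.72  0.42 -0.9   2.16  0.46  0.45  0.03]
1.25 -0.04 [ 0.62  0.45 -0.78  2.18  0.51  0.38 -0.02]
1.25 -0.01 [ 0.52  0.49 -0.67  2.19  0.58  0.3  -0.08]
1.25 0.015 [ 0.44  0.53 -0.58  2.2   0.63  0.24 -0.13]
1.25 c [ 0.43  0.54 -0.6   2.15  0.61  0.28 -0.13]
1.3 -0.07 [ 0.69  0.43 -0.89  2.11  0.45  0.54  0.02]
1.3 -0.04 [ 0.6   0.46 -0.79  2.13  0.5   0.46 -0.02]
1.3 -0.01 [ 0.51  0.5  -0.69  2.15  0.55  0.39 -0.07]
1.3 0.015 [ 0.44  0.54 -0.6   2.16  0.59  0.33 -0.11]
1.3 c [ 0.42  0.55 -0.61  2.11  0.58  0.36 -0.1 ]
1.35 -0.07 [ 0.65  0.44 -0.88  2.06  0.45  0.63  0.01]
1.35 -0.04 [ 0.57  0.47 -0.79  2.08  0.49  0.55 -0.02]
1.35 -0.01 [ 0.49  0.51 -0.69  2.11  0.52  0.47 -0.06]
1.35 0.015 [ 0.43  0.54 -0.62  2.12  0.56  0.41 -0.09]
1.35 c [ 0.4   0.55 -0.62  2.07  0.54  0.45 -0.09]
```

```bash
python3 - <<'E'
from h import *
ths=np.linspace(.32,1.5,6); As=np.interp(ths,[.32,1.5],[1.26,np.pi/2])
pre=push(.32,As[0],.02,e=-.07); ent=push(.32,As[0],.02)
ctrl.movep(*pre); f0=np.array(get_state()["contact_force"])
for p in [ent]+[push(t,a) for t,a in zip(ths,As)]:
    ctrl.movel(p[0],p[1],max_speed=.06); s=get_state(); print(round(s["time"],2),np.round(s["tcp_pos"]-p[0],4),np.round(s["contact_force"]-f0,1))
im,d=vision.grab_frame("side"); cv2.imwrite("pics/s1.png",cv2.resize(im[100:310,140:420],(800,600)))
E
```

```text
8.43 [ 0.0001 -0.0001  0.0003] [-0.1  0.4  1.1]
8.91 [0.0002 0.0002 0.0001] [1.  0.2 0.6]
9.36 [-0.0007 -0.0004 -0.0005] [-2.4 -1.   1.6]
9.81 [-0.0007 -0.0003 -0.0007] [-2.6 -0.6  1.5]
10.25 [-0.0007 -0.0003 -0.0007] [-0.5 -0.8  2.4]
10.69 [-0.0007 -0.0003 -0.0007] [-0.3 -0.7  1.5]
11.12 [-0.0006 -0.0003 -0.0006] [-0.4 -0.6  0.9]
```

View pics/s1.png

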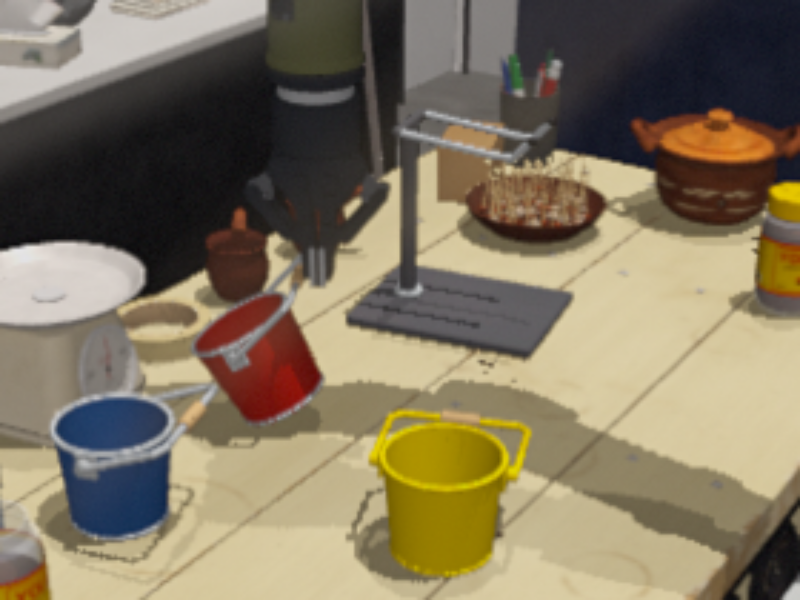

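The picture shows the red pail (crop ~(260,355)) tilted back on its far edge, against the shut fingers. The push jammed the bar and tipped the pail instead of swinging the bail. I'll reverse gently so it settles back on its foot, then look again and grip the bail instead.

```bash
python3 - <<'E'
from h import *
ths=np.linspace(.32,1.5,6); As=np.interp(ths,[.32,1.5],[1.26,np.pi/2])
pre=push(.32,As[0],.02,e=-.07); ent=push(.32,As[0],.02)
P=[push(t,a) for t,a in zip(ths,As)][::-1][1:]
for p in P+[ent]: ctrl.movel(p[0],p[1],max_speed=.05)
im,d=vision.grab_frame("side"); cv2.imwrite("pics/s2.png",im)
ctrl.movel(pre[0],pre[1],max_speed=.1)
ctrl.movep([.58,.05,.30],R2q(Rtool(.35,np.pi/2,1))); ctrl.pause(.2); s=get_state(); print(s["time"])
iw,d=vision.grab_frame("wrist"); W=cloud("wrist",d,q2R(s["eef_rot"]),np.array(s["tcp_pos"])); np.save("pics/w2W.npy",W)
im2,d=vision.grab_frame("side")
cv2.imwrite("pics/v2.png",np.hstack([cv2.resize(im2[150:300,140:290],(400,400)),cv2.resize(iw[40:290,180:430],(400,400))]))
E
```

```text
16.3167
```

View pics/v2.png

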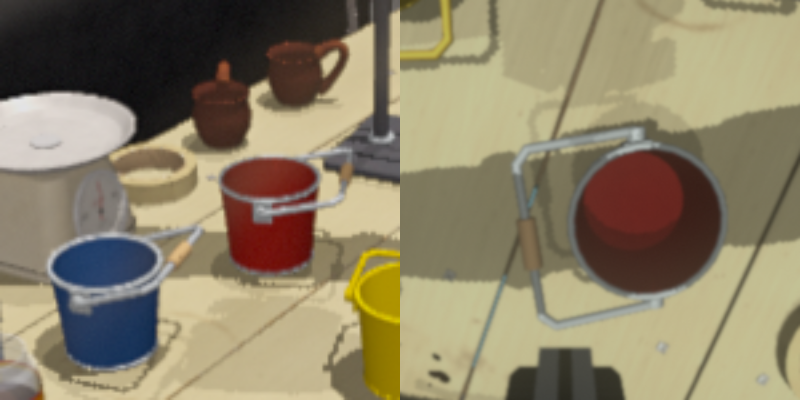

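The pail is upright on its foot again (wrist crop rim centre ~(650,215)), with the bail still folded. Re-measuring.

```bash
cat > meas.py <<'E'
from h import *
from scipy.optimize import least_squares
def meas(W,c0,yaw=.497):
    r=np.linalg.norm(W[...,:2]-c0,axis=-1)
    P=W[(W[...,2]>.081)&(W[...,2]<.091)&(r<.058)&(r>.035)]
    f=least_squares(lambda x:np.linalg.norm(P[:,:2]-x[:2],axis=1)-x[2],[*c0,.047],loss="soft_l1",f_scale=.002).x
    print("rim",f,len(P),P[:,2].mean()); c=f[:2]
    for _ in range(4):
        F=np.array([np.cos(yaw),np.sin(yaw)]);L=np.array([-F[1],F[0]])
        u,v=(W[...,:2]-c)@F,(W[...,:2]-c)@L
        m=(u<-.058)&(u>-.09)&(abs(v)<.045)&(W[...,2]>.065)&(W[...,2]<.135)
        k=np.polyfit(v[m],u[m],1); yaw-=k[0]
    g=m&(abs(v)<.014); w=m&(abs(v)>.02)
    print("yaw",yaw,"u",k[1],m.sum(),"grip top z",np.percentile(W[g][:,2],[10,50,90]),"wire",np.percentile(W[w][:,2],[10,50,90]))
    print("v ext of grip/wire",v[m].min(),v[m].max())
E
python3 - <<'E'
from meas import *
W=np.load("pics/w2W.npy")
m=(abs(W[...,2]-.086)<.004)&(abs(W[...,0]-.63)<.1)&(abs(W[...,1]-.065)<.09)
print(np.median(W[m],0)); meas(W,np.array([.635,.067]))
E
```

```text
[0.61743866 0.06649721 0.08580634]
rim [0.62664121 0.06226646 0.04691076] 1641 0.08541167447908206
yaw 0.4977938666988221 u -0.0728224797461001 752 grip top z [0.09340303 0.09619614 0.09754258] wire [0.09230566 0.09367152 0.09479281]
v ext of grip/wire -0.04490915245877155 0.04497909514692733
```

```bash
cat >> h.py <<'E'
def gp(th,a,e=.010,back=0,dz=0):
    u,z=-.075*np.cos(th),.075+.075*np.sin(th)+dz; k=e-back
    return pw(u+k*np.cos(a),z-k*np.sin(a)),R2q(Rtool(PY,a,1))
def show(*l):
    s=get_state(); print(*l,round(s["time"],2),"w",round(s["width"],4),"pf",np.round(s["gripper_force"],1),"F",np.round(s["contact_force"],1),np.round(s["tcp_pos"],3))
E
python3 - <<'E'
from h import *
t0=.22
for a0 in (1.2,1.25,1.3):
    print(a0,[(round(t,2),None if (q:=ctrl.ik(*gp(t,a0+t-t0)))is None else np.round(q,2).tolist()) for t in np.linspace(t0,1.2,6)])
a0=1.24
ctrl.ungrasp(); ctrl.movep(*gp(t0,a0,back=.07)); show("pre"); ctrl.movel(*gp(t0,a0),max_speed=.08); show("at")
ctrl.close_gripper(25); show("grip")
im,_=vision.grab_frame("side"); cv2.imwrite("pics/s3.png",cv2.resize(im[120:300,160:400],(800,600)))
E
```

```text
1.2 [(np.float64(0.22), [0.47, 0.55, -0.65, 2.16, 0.76, 0.25, -0.28]), (np.float64(0.42), [0.47, 0.6, -0.79, 1.97, 0.64, 0.64, -0.2]), (np.float64(0.61), [0.4, 0.67, -0.83, 1.78, 0.59, 0.98, -0.18]), (np.float64(0.81), [0.3, 0.76, -0.82, 1.58, 0.57, 1.29, -0.17]), (np.float64(1.0), [0.2, 0.87, -0.79, 1.36, 0.56, 1.58, -0.15]), (np.float64(1.2), [0.1, 0.98, -0.76, 1.14, 0.57, 1.85, -0.12])]
1.25 [(np.float64(0.22), [0.47, 0.57, -0.7, 2.12, 0.73, 0.34, -0.25]), (np.float64(0.42), [0.45, 0.62, -0.8, 1.93, 0.63, 0.72, -0.2]), (np.float64(0.61), [0.37, 0.7, -0.83, 1.74, 0.59, 1.05, -0.18]), (np.float64(0.81), [0.28, 0.79, -0.81, 1.53, 0.57, 1.35, -0.17]), (np.float64(1.0), [0.17, 0.89, -0.78, 1.32, 0.57, 1.64, -0.15]), (np.float64(1.2), [0.08, 1.01, -0.74, 1.1, 0.57, 1.91, -0.11])]
1.3 [(np.float64(0.22), [0.47, 0.58, -0.73, 2.08, 0.7, 0.43, -0.24]), (np.float64(0.42), [0.44, 0.64, -0.81, 1.89, 0.62, 0.8, -0.2]), (np.float64(0.61), [0.35, 0.72, -0.82, 1.69, 0.58, 1.12, -0.18]), (np.float64(0.81), [0.25, 0.81, -0.8, 1.49, 0.57, 1.42, -0.16]), (np.float64(1.0), [0.15, 0.92, -0.77, 1.28, 0.57, 1.7, -0.14]), (np.float64(1.2), [0.04, 1.03, -0.69, 1.05, 0.55, 1.95, -0.09])]
pre 18.04 w 0.085 pf 0.0 F [-0.1  0.   0.3] [0.546 0.018 0.149]
at 19.07 w 0.0853 pf 0.0 F [ 0.  -0.7  0.1] [0.565 0.029 0.082]
grip 19.73 w 0.0106 pf 25.6 F [1.  0.7 0.5] [0.565 0.029 0.082]
```

View pics/s3.png

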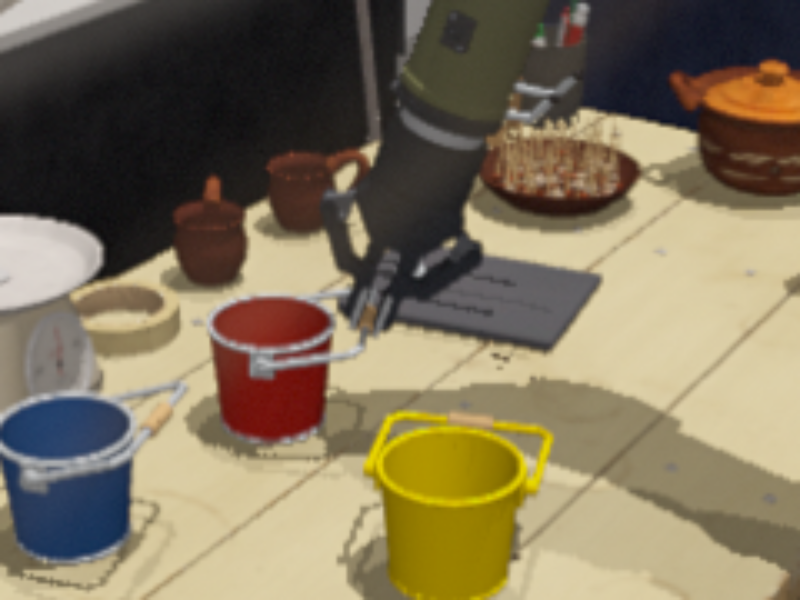

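The fingers hold the wooden grip at crop (368,315) and the pail stands upright. Now I'll swing it on the arc, turning the tool with the bail and watching the force.

```bash
python3 - <<'E'
from h import *
t0=.22;a0=1.24
for i,t in enumerate(np.linspace(t0,1.12,7)[1:]):
    p=gp(t,a0+t-t0,dz=-.001*(t-t0)); ctrl.movel(*p,max_speed=.05); show(round(t,2))
    F=np.array(get_state()["contact_force"])
    if np.linalg.norm(F)>8: print("high"); break
im,d=vision.grab_frame("side"); cv2.imwrite("pics/s4.png",cv2.resize(im[120:300,160:400],(800,600)))
E
```

```text
0.37 20.18 w 0.0104 pf 25.6 F [ 0.9  0.5 -0.2] [0.567 0.03  0.092]
0.52 20.53 w 0.0106 pf 25.5 F [ 0.6  1.1 -1.3] [0.569 0.031 0.101]
0.67 20.89 w 0.0108 pf 25.5 F [-2.5 -0.6  0.1] [0.573 0.033 0.11 ]
0.82 21.25 w 0.011 pf 25.9 F [-2.5 -3.8  4.1] [0.578 0.035 0.119]
0.97 21.61 w 0.0106 pf 26.1 F [-2.4 -3.4  5.9] [0.585 0.039 0.126]
1.12 21.97 w 0.0109 pf 26.5 F [-1.5 -1.9  4.6] [0.592 0.042 0.132]
```

View pics/s4.png

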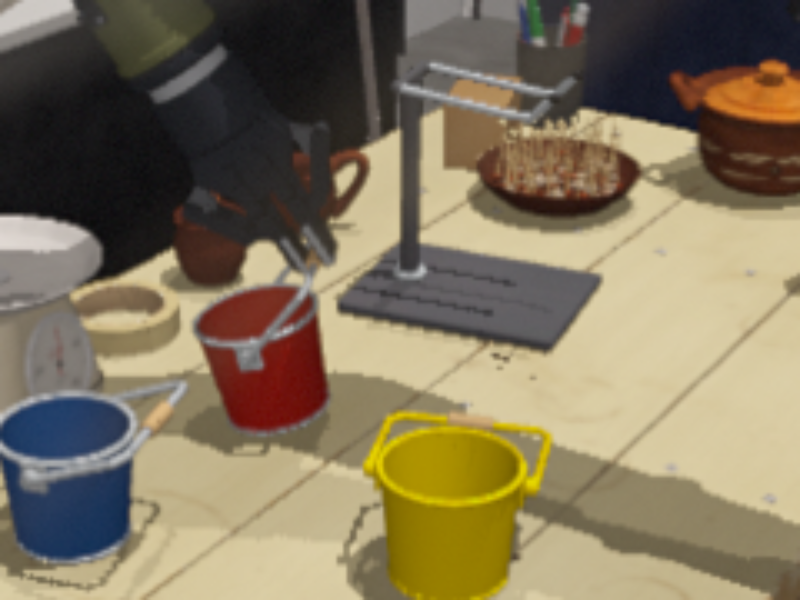

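The pail (crop ~(265,360)) has tipped back about 8°. The force runs along the bail arms, so my arc radius was slightly short and compressed the bail. I'll lay the pail flat by turning the tool back about the pail's far foot edge, so the bail keeps its angle. Then I'll release and measure.

```bash
python3 - <<'E'
from h import *
t0=.22;a0=1.24; t=1.12; a=a0+t-t0
u0,z0=-.075*np.cos(t),.075+.075*np.sin(t)-.001; u0+=.01*np.cos(a); z0-=.01*np.sin(a)
for ph in (.06,.12,.18,.22):
    du,dz=u0-.04,z0; c,s=np.cos(ph),np.sin(ph)
    u,z=.04+du*c-dz*s, du*s+dz*c      # rotate back (towards the robot) about the far foot edge
    ctrl.movel(pw(u,z),R2q(Rtool(PY,a-ph,1)),max_speed=.04); show(ph,np.round([u,z],3))
ctrl.pause(.3)
im,d=vision.grab_frame("side"); cv2.imwrite("pics/s5.png",cv2.resize(im[120:300,160:400],(800,600)))
np.save("pics/s5W.npy",cloud("side",d))
W=cloud("side",d); c=np.r_[PC]; r=np.linalg.norm(W[...,:2]-c,axis=-1)
hsv=cv2.cvtColor(im,cv2.COLOR_BGR2HSV); red=(hsv[...,1]>150)&((hsv[...,0]<8)|(hsv[...,0]>172))&(r<.08)
print("red z range",np.percentile(W[red][:,2],[1,50,99]))
E
```

```text
0.06 [-0.046  0.128] 22.4 w 0.0109 pf 26.5 F [-2.5 -2.5  4.7] [0.585 0.038 0.129]
0.12 [-0.053  0.123] 22.78 w 0.0107 pf 26.8 F [-3.2 -3.7  4.6] [0.579 0.036 0.123]
0.18 [-0.061  0.117] 23.17 w 0.0108 pf 26.9 F [-1.9 -2.9  3.7] [0.573 0.033 0.117]
0.22 [-0.065  0.113] 23.48 w 0.0107 pf 26.9 F [-1.1 -3.   2.7] [0.57  0.031 0.113]
red z range [0.00753758 0.05430188 0.08291749]
```

View pics/s5.png

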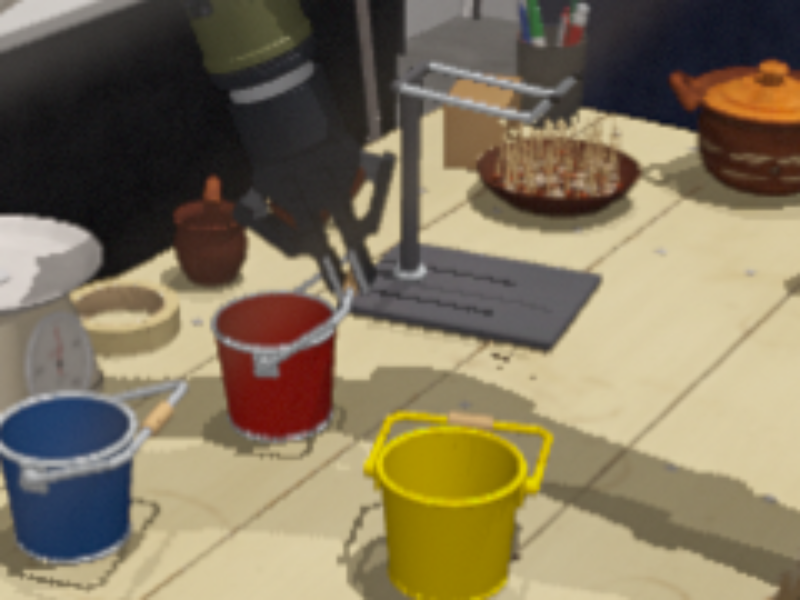

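The pail is flat on its foot again (crop (275,370)) with the bail part-raised. I'll release, re-measure and regrasp deeper.

```bash
cat > meas2.py <<'E'
from h import *
from scipy.optimize import least_squares
def meas2(W,c0,yaw=.497):
    for _ in range(2):
        r=np.linalg.norm(W[...,:2]-c0,axis=-1)
        P=W[(W[...,2]>.079)&(W[...,2]<.092)&(r<.056)&(r>.037)]
        f=least_squares(lambda x:np.linalg.norm(P[:,:2]-x[:2],axis=1)-x[2],[*c0,.047],loss="soft_l1",f_scale=.002).x; c0=f[:2]
    g=np.linalg.lstsq(np.c_[P[:,:2]-c0,np.ones(len(P))],P[:,2],rcond=None)[0]
    print("rim",f,len(P),"tilt slope",g[:2],"z",g[2]); c=c0
    for _ in range(4):
        F=np.array([np.cos(yaw),np.sin(yaw)]);L=np.array([-F[1],F[0]])
        u,v=(W[...,:2]-c)@F,(W[...,:2]-c)@L
        m=(u<.05)&(u>-.09)&(abs(v)<.042)&(W[...,2]>.098)&(W[...,2]<.165)&(abs(v)>.019)
        um=np.median(u[m]); m&=abs(u-um)<.012
        k=np.polyfit(v[m],u[m],1); yaw-=k[0]
    zc=np.median(W[m][:,2])-.0025
    print("yaw",yaw,"bar u",k[1],"zc",zc,m.sum(),"theta",np.arctan2(zc-.075,-k[1]),"R",np.hypot(zc-.075,k[1]))
    return c,yaw
E
python3 - <<'E'
from meas2 import *
ctrl.ungrasp(); s=get_state(); p=np.array(s["tcp_pos"]); R=q2R(s["eef_rot"]); ctrl.movel(p-.07*R[:,2],max_speed=.12)
ctrl.movep([.58,.05,.30],R2q(Rtool(.35,np.pi/2,1))); ctrl.pause(.15); s=get_state()
iw,d=vision.grab_frame("wrist"); W=cloud("wrist",d,q2R(s["eef_rot"]),np.array(s["tcp_pos"])); np.save("pics/w3W.npy",W); cv2.imwrite("pics/w3.png",iw)
meas2(W,PC); show()
E
```

```text
rim [0.6232461  0.05609012 0.04699185] 1905 tilt slope [-0.0088164   0.00569304] z 0.08488445386205724
yaw 0.4811264477532077 bar u -0.059813077389466715 zc 0.11941123940124443 329 theta 0.6386841209013008 R 0.07449806985387594
26.02 w 0.0857 pf 0.0 F [ 0.5  0.2 -1. ] [0.58  0.05  0.298]
```

```bash
sed -i 's/^PC=.*/PC=np.array([.6232,.0561]);PY=.481/' h.py; cat > up.py <<'E'
from h import *
t0=.64;a0=1.17;e=.017
print([None if (q:=ctrl.ik(*gp(t,a0+t-t0,e)))is None else np.round(q[5],2) for t in np.linspace(t0,1.57,5)])
ctrl.movep(*gp(t0,a0,e,back=.07)); ctrl.movel(*gp(t0,a0,e),max_speed=.1); ctrl.close_gripper(20); show("grip")
F0=np.array(get_state()["contact_force"]); off=0; f=np.r_[np.cos(PY),np.sin(PY)]
for t in np.linspace(t0,1.57,15)[1:]:
    a=a0+t-t0; p,q=gp(t,a,e); o=np.r_[-np.cos(t)*f,np.sin(t)]
    ctrl.movel(p+off*o,q,max_speed=.03)
    F=np.array(get_state()["contact_force"]); Fo=F@o; Ft=F@np.r_[np.sin(t)*f,np.cos(t)]
    print(round(t,2),"Fout",round(Fo,1),"Ft",round(Ft,1),"off",round(off*1e3,2))
    off=np.clip(off+.0003*(Fo-(0 if t<1.05 else 2.5)),-.004,.004)
show("end")
im,d=vision.grab_frame("side"); cv2.imwrite("pics/s6.png",cv2.resize(im[120:300,160:400],(800,600))); np.save("pics/s6W.npy",cloud("side",d)); cv2.imwrite("pics/s6f.png",im)
E
python3 up.py
```

```text
[np.float64(0.24), np.float64(0.68), np.float64(1.07), np.float64(1.42), np.float64(1.76)]
grip 28.43 w 0.0106 pf 20.4 F [-0.6 -1.5  1.1] [0.576 0.031 0.104]
0.71 Fout 2.2 Ft -1.1 off 0.0
0.77 Fout 2.4 Ft -1.9 off 0.65
0.84 Fout -2.2 Ft -1.3 off 1.36
0.91 Fout 4.3 Ft -1.1 off 0.7
0.97 Fout 3.1 Ft -2.3 off 1.98
1.04 Fout 0.9 Ft -2.3 off 2.93
1.1 Fout 5.7 Ft -0.1 off 3.21
1.17 Fout 7.1 Ft -2.4 off 4.0
1.24 Fout 5.9 Ft -1.6 off 4.0
1.3 Fout 4.7 Ft -1.0 off 4.0
1.37 Fout 2.8 Ft -1.8 off 4.0
1.44 Fout -1.6 Ft -1.4 off 4.0
1.5 Fout -1.6 Ft -1.4 off 2.77
1.57 Fout 0.5 Ft -1.2 off 1.54
end 32.52 w 0.011 pf 20.3 F [-0.1 -2.3  0.5] [0.616 0.052 0.137]
```

```bash
python3 - <<'E'
from h import *
def rep(W,im):
    hsv=cv2.cvtColor(im,cv2.COLOR_BGR2HSV); r=np.linalg.norm(W[...,:2]-PC,axis=-1)
    red=(hsv[...,1]>130)&((hsv[...,0]<8)|(hsv[...,0]>172))&(r<.09)
    red=cv2.morphologyEx(red.astype(np.uint8),cv2.MORPH_OPEN,np.ones((3,3)))>0
    v,u=np.nonzero(red); print(u.min(),u.max(),v.min(),v.max())
    for c in np.linspace(u.min()+5,u.max()-5,6).astype(int):
        b=v[u==c].max(); t=v[u==c].min(); print(c,t,b,np.round(W[b-1,c],3), end=" | ")
    print()
im=cv2.imread("pics/s6f.png"); W=np.load("pics/s6W.npy"); rep(W,im)
im0=cv2.imread("pics/side0.png"); rep(np.load("pics/sideW.npy"),im0)
E
```

```text
231 263 209 250
236 211 247 [0.621 0.099 0.015] | 240 216 249 [0.614 0.092 0.008] | 244 209 250 [0.601 0.092 0.01 ] | 249 209 250 [0.592 0.083 0.009] | 253 209 249 [0.582 0.08  0.013] | 258 210 248 [0.577 0.064 0.01 ] | 
224 257 210 251
229 212 248 [0.637 0.108 0.012] | 233 211 250 [0.624 0.108 0.01 ] | 238 210 251 [0.612 0.103 0.008] | 242 210 251 [0.605 0.095 0.007] | 247 210 250 [0.594 0.089 0.01 ] | 252 212 248 [0.588 0.076 0.012] |
```

View pics/s6.png

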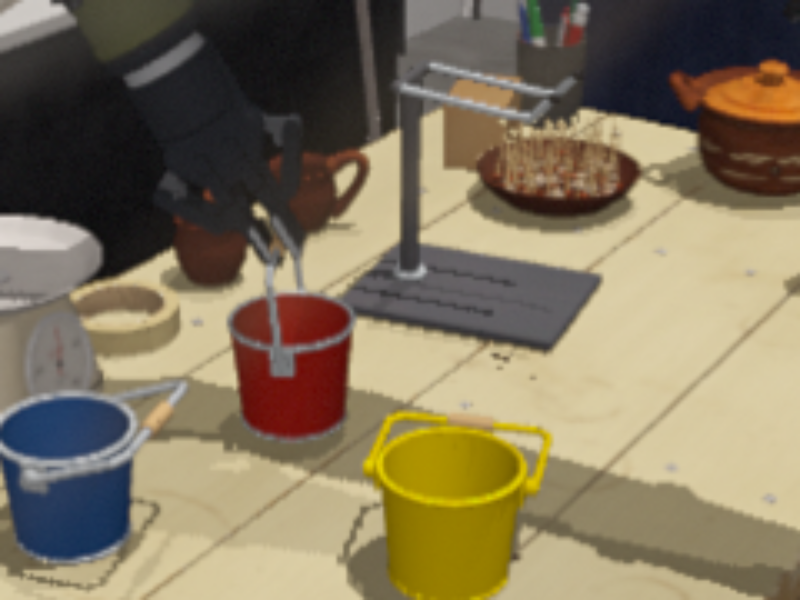

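Red pail flat on the table (crop (293,370)) with the bail upright in the fingers at (270,245). Next: release, one wrist measurement, and a vertical regrasp.

```bash
python3 - <<'E'
from meas2 import *
s=get_state(); p=np.array(s["tcp_pos"]); R=q2R(s["eef_rot"]); print("bar est",p-.0165*R[:,2])
ctrl.ungrasp(); ctrl.movel(p-.07*R[:,2],max_speed=.1)
ctrl.movep([.58,.05,.30],R2q(Rtool(.35,np.pi/2,1))); ctrl.pause(.15); s=get_state()
iw,d=vision.grab_frame("wrist"); W=cloud("wrist",d,q2R(s["eef_rot"]),np.array(s["tcp_pos"])); np.save("pics/w4W.npy",W); cv2.imwrite("pics/w4.png",iw)
meas2(W,PC-[.009,.005]); show()
E
```

```text
bar est [0.62300428 0.05571605 0.15118934]
rim [0.61535053 0.04946819 0.04685613] 1710 tilt slope [-0.00777417  0.00685878] z 0.08508394363138533
yaw 0.48363011733481237 bar u 0.0072464984894523125 zc 0.14936006652386155 405 theta 1.667941060042719 R 0.0747123231722234
34.99 w 0.0855 pf 0.0 F [ 0.3  0.3 -1. ] [0.581 0.05  0.298]
```

```bash
sed -i 's/^PC=.*/PC=np.array([.6154,.0495]);PY=.4836/' h.py; python3 - <<'E'
from h import *
V=np.pi/2; g=pw(.006,.134); q=R2q(Rtool(PY,V,1)); S=np.array([.5615,-.221,0]); SY=.18; f=np.array([np.cos(SY),np.sin(SY),0]); qs=R2q(Rtool(SY,V,1))
st=S-.12*f+[0,0,.222]; print([ctrl.ik(*x) is not None for x in((g,q),(st,qs),(S+[0,0,.18],qs))])
ctrl.movep(g+[0,0,.06],q); ctrl.movel(g,q,max_speed=.1); ctrl.close_gripper(40); show("grip")
ctrl.movel(g+[0,0,.03],q,max_speed=.05); show("lift")
ctrl.movel(g+[0,0,.088],q,max_speed=.1)
ctrl.movel([.46,-.05,.222],R2q(Rtool(.33,V,1)),max_speed=.12); show("W1")
ctrl.movel(st,qs,max_speed=.12); ctrl.pause(.2); show("standoff")
im,d=vision.grab_frame("side"); W=cloud("side",d); np.save("pics/s7W.npy",W); cv2.imwrite("pics/s7.png",im)
hsv=cv2.cvtColor(im,cv2.COLOR_BGR2HSV); r=np.linalg.norm(W[...,:2]-st[:2],axis=-1)
red=(hsv[...,1]>130)&((hsv[...,0]<8)|(hsv[...,0]>172))&(r<.1); P=W[red]
print("red",len(P),P.mean(0),np.percentile(P,[2,98],axis=0)-np.r_[st[:2],0])
print([(r["point"],round(r["p"],2)) for r in models.recognise("side","pail_red_grip")])
E
```

```text
[True, True, True]
grip 36.94 w 0.0099 pf 38.9 F [-0.2  0.8  2.2] [0.621 0.052 0.134]
lift 37.69 w 0.0106 pf 38.9 F [-0.  -0.3 -3.6] [0.621 0.052 0.164]
W1 40.17 w 0.0105 pf 38.9 F [-0.2  0.6 -4.4] [ 0.46  -0.05   0.222]
standoff 42.12 w 0.0102 pf 38.9 F [ 0.1  0.5 -3.5] [ 0.444 -0.242  0.222]
red 899 [ 0.43332422 -0.22439614  0.13579513] [[-0.04649266 -0.04328062  0.09392074]
 [ 0.03812001  0.0485188   0.16748484]]
[([292.6, 246.2], 0.71), ([362.9, 154.6], 0.62)]
```

The pail hangs in the grip: 3.6 N on the wrist, underside ≈ 0.087, bar ≈ 0.237, which clears the tips. Moving in and lowering.

```bash
python3 - <<'E'
from h import *
S=np.array([.5615,-.221,0]); SY=.18; f=np.array([np.cos(SY),np.sin(SY),0]); qs=R2q(Rtool(SY,np.pi/2,1))
ctrl.movel(S+[0,0,.222],qs,max_speed=.08); ctrl.pause(.2); show("over")
for z in (.195,.189,.185,.183,.181,.179):
    ctrl.movel(S+[0,0,z],qs,max_speed=.04); ctrl.pause(.1); show(z)
    if get_state()["contact_force"][2]>0: break
im,d=vision.grab_frame("side"); W=cloud("side",d); cv2.imwrite("pics/s8.png",im); np.save("pics/s8W.npy",W)
hsv=cv2.cvtColor(im,cv2.COLOR_BGR2HSV); r=np.linalg.norm(W[...,:2]-S[:2],axis=-1)
red=(hsv[...,1]>130)&((hsv[...,0]<8)|(hsv[...,0]>172))&(r<.1); P=W[red]
print("red",len(P),P.mean(0),np.percentile(P,[2,98],axis=0))
E
```

```text
over 44.08 w 0.0107 pf 38.9 F [ 0.9  0.6 -4.4] [ 0.561 -0.221  0.222]
0.195 45.0 w 0.0102 pf 38.9 F [ 0.2  0.  -3.3] [ 0.562 -0.221  0.195]
0.189 45.4 w 0.0103 pf 38.9 F [-0.3 -0.1 -4.4] [ 0.562 -0.221  0.189]
0.185 45.75 w 0.0104 pf 38.9 F [ 0.8  1.2 -4.3] [ 0.561 -0.221  0.185]
0.183 46.1 w 0.0105 pf 39.0 F [-0.1 -0.3 -4.5] [ 0.562 -0.221  0.183]
0.181 46.45 w 0.0105 pf 39.2 F [ 1.2 -0.1 -3. ] [ 0.562 -0.221  0.181]
0.179 46.8 w 0.0107 pf 40.3 F [-2.6  0.7  8.6] [ 0.562 -0.221  0.181]
red 828 [ 0.55002972 -0.20490817  0.09485475] [[ 0.51328213 -0.26557035  0.05317485]
 [ 0.60178022 -0.17328641  0.12616856]]
```

Contact came at the expected height (bar ≈ 0.196–0.197), so the bar is on the prongs. Releasing and retreating straight up, then checking.

```bash
python3 - <<'E'
from h import *
S=np.array([.5615,-.221,0]); SY=.18; qs=R2q(Rtool(SY,np.pi/2,1))
ctrl.movel(S+[0,0,.1805],qs,max_speed=.03); ctrl.ungrasp(); show("open")
ctrl.movel(S+[0,0,.22],qs,max_speed=.05); ctrl.movel(S+[0,0,.34],qs,max_speed=.15); ctrl.pause(.5); show("up")
def redz():
    im,d=vision.grab_frame("side"); W=cloud("side",d); cv2.imwrite("pics/s9.png",im)
    hsv=cv2.cvtColor(im,cv2.COLOR_BGR2HSV); r=np.linalg.norm(W[...,:2]-S[:2],axis=-1)
    red=(hsv[...,1]>130)&((hsv[...,0]<8)|(hsv[...,0]>172))&(r<.1); P=W[red]
    print("red",len(P),P.mean(0).round(4),np.percentile(P,[2,98],axis=0).round(3).tolist())
redz(); s=get_state(); iw,d=vision.grab_frame("wrist"); W=cloud("wrist",d,q2R(s["eef_rot"]),np.array(s["tcp_pos"])); cv2.imwrite("pics/w9.png",iw)
r=np.linalg.norm(W[...,:2]-S[:2],axis=-1); P=W[(r<.075)&(W[...,2]>.115)&(W[...,2]<.150)]
g=np.linalg.lstsq(np.c_[P[:,:2]-S[:2],np.ones(len(P))],P[:,2],rcond=None)[0]; print("rim pts",len(P),"slope",g,circ(P))
f=np.array([np.cos(SY),np.sin(SY)]);u=(W[...,:2]-S[:2])@f;v=(W[...,:2]-S[:2])@np.array([-f[1],f[0]])
for lo,hi in((-.015,.015),(-.05,-.038),(.038,.05)):
    m=(v>lo)&(v<hi)&(abs(u)<.03)&(W[...,2]>.17)&(W[...,2]<.21); print("bar",lo,m.sum(),np.median(u[m]) if m.any() else None,np.median(W[m][:,2]) if m.any() else None)
im,d=vision.grab_frame("top"); print([(n,[(r["point"],round(r["p"],2)) for r in models.recognise("top",n)][:3]) for n in("pail_blue","pail_red")])
E
```

```text
open 47.82 w 0.0853 pf 0.0 F [-0.1 -0.   0.4] [ 0.562 -0.221  0.18 ]
up 50.21 w 0.0852 pf 0.0 F [-0.2  1.3  0.3] [ 0.561 -0.221  0.34 ]
red 835 [ 0.5539 -0.2046  0.0987] [[0.516, -0.265, 0.053], [0.605, -0.172, 0.128]]
rim pts 2221 slope [0.02412916 0.04693555 0.12929619] (np.float64(0.5584508166139517), np.float64(-0.22107668946960124), np.float64(0.046395923600009714))
bar -0.015 573 -0.00045284651750085886 0.20124579844716087
bar -0.05 107 -0.0012847106400404604 0.19882049448675979
bar 0.038 133 -0.0011783331206066312 0.1984835356247
[('pail_blue', [([177.3, 173.1], 0.9), ([364.0, 175.5], 0.35)]), ('pail_red', [([214.6, 269.4], 0.75), ([381.3, 203.0], 0.73)])]
```

The bar lies level on both prongs at the seat, the pail hangs about upright (rim within ~3° of level), and the blue pail is where it was. Handing in.

```bash
python3 -c "
from station import ticket,get_state
print(get_state()['time'],ticket.close_job())"
```

```text
the job is handed in; nothing more can be done
50.4583 None
```

The red pail hangs by its bail across both prongs, clear and within about 3° of upright, handed in at 50.5 s with the blue pail left in place; but my first two tries at raising the bail tipped the pail on its far foot edge (about 20–25°, then 8°) before I set it back flat, and the judge may count that against "stays standing".

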